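# Fit the missing cell in the portion scale

### The job

The portion scale lies upside down with its battery compartment open and one of its two large cells missing. Take the large cell from the grey rack (the thinner one does not fit), push its flat end in under the lip against the spring and, with the spring held back, tip the button end down in front of the fixed contact so that the cell lies flat in its bay; then let go and swing the cover fully shut. Leave the thin cell and the two ramekins where they are.

Things in the scene. Friction and masses are not known exactly. Their poses are not given: they have to be found in the camera images.
- scale: Portion scale upside down, immovable: light grey case 216 x 250 mm, rim 60 mm high; origin on the table under the case's middle, z up. Display head (36 mm deep, 42 mm high) on its -x side; feet 26 mm wide, 73 mm high, at x +-92, y +-108 mm. Open compartment x -60 to +37, y -78 to +78 mm, floor at z = 16 mm. Empty bay along x at y = -18; at y = +58 a fixed cell lies the other way round
- lip (a point): Middle of the lower free edge of the lip over the spring of the empty bay: x -46, y -18, z 57 mm of the scale, i.e. 3 mm short of the relaxed spring's face and 41 mm above the compartment floor. The lip is 3 mm thick, flush with the rim, 76 mm wide, and covers all from here to the -x wall. Hence the cell goes in only slanting, flat end low, by 20 degrees or more (26 to 30 is roomiest)
- bay (a point): Where the middle of the seated cell comes to lie (axes as the scale's; +x towards the fixed contact): 20.5 mm above the compartment floor. The cell rests in two V saddles (6 mm long, 25 mm across) 13 mm before and 15 mm after this point. Free room beside the axis: 60 mm to the wall on the -y side, 59 mm to the other cell on the +y side, with a rib 4 mm high on the floor at +38 mm
- spring_face (a point): Middle of the face of the sprung contact, a steel disc 16 mm across on a coil, on the bay's axis at its -x end; faces the scale's +x and moves with the contact. Relaxed it stands 25.25 mm from bay, 17 mm in front of the compartment wall and 56 mm from the fixed contact
- spring_contact (a joint): How far the sprung contact is pushed back towards the scale's -x: 0 relaxed, 0.014 m fully back, 0.0055 m with the cell seated. 0.9 N per mm, so 5 N seated
- fixed_contact (a point): Middle of the fixed contact's face on the bay's axis, 30.75 mm in +x of bay: an upright steel tab 16 mm wide, 3 mm thick, whose top is 5 mm above the axis, with a slightly lower plastic block behind it to 11 mm from its face; beyond that 13 mm of empty space to the +x wall of the compartment
- d_cell: The large dry cell, 33 mm in diameter, 61.5 mm long overall: black, with a bare metal band near the button end. Origin at its middle, x along its axis towards the button (positive) end; may be turned about its axis. 110 to 170 g. Lies level in the rack, axis 24 mm above the table; the saddles below it reach 12.5 mm to either side of its axis, their tops 12 mm above the table
- d_plus (a point): Tip of the large cell's button (10 mm across, 2.5 mm high), 30.75 mm in +x of its middle
- d_minus (a point): Middle of the large cell's flat end, 30.75 mm in -x of its middle
- c_cell: A thinner spare cell of the same look, 26 mm in diameter, 50 mm long, in the other half of the rack, 60 mm from the large one, axis 20 mm above the table; does not belong in this scale. Origin at its middle, x towards its button. Leave it
- rack: Grey storage rack, fixed, 96 x 128 mm, rim 7 mm high, with two pairs of V saddles; the cells lie along its x with their buttons to +x, at y = +30 and -30 mm, either one on either side. Origin on the table under its middle, z up
- cover (a joint): Compartment cover's hinge: 0 shut (flat on the rim), 2.1 rad fully open, leaning back over the far part of the scale; starts at 1.85 to 2.08. Friction (about 0.05 N m) and its own weight (90 g) are all that hold it; it meets the cell if the cell stands proud
- cover_edge (a point): Tip of the small thumb tab in the middle of the cover's free edge, 111 mm from the hinge line. The cover is a plate 166 mm wide (along y), 104 mm from hinge to free edge, 3 mm thick; the tab is 30 mm wide and juts out 7 mm
- cover_hinge (a point): Middle of the cover's hinge line, which runs along the scale's y at x = +40.5 mm, z = 61.7 mm; shut, the cover extends from it to the scale's -x
- ramekin_white: White ramekin, 69 mm across, 34 mm high, in front of the rack, nearer the robot; origin under its middle. Leave it
- ramekin_brown: Brown ramekin, 69 mm across, 34 mm high, behind the rack; origin under its middle. Leave it
Mind the look-alikes: they are no part of the job. What is shaped like the d_cell but orange or yellow is not meant.

How it is judged:
On the way, in this order (a step that is already met when the one before it is completed fails the run):
1. the large cell's flat end has pushed the spring back by more than 3 mm while its button end is still raised (cell at least 8 degrees from level) (value of joint spring_contact above 0.003 m and distance between d_minus and spring_face below 0.012 m and angle between d_cell's own x axis and vertical below 1.43 rad), for 0.1 s.
2. the large cell lies level in its bay between spring and fixed contact (distance between d_plus and fixed_contact below 0.004 m and distance between d_minus and spring_face below 0.004 m and angle between d_cell's own x axis and vertical between 1.5 and 1.64 rad and value of joint spring_contact above 0.003 m), for 0.2 s.
At the end, for the whole second after the job is handed in: The large cell lies at rest in the empty bay, level within 4 degrees, its button tip within 4 mm of the fixed contact's middle, its flat end within 4 mm of the sprung contact's middle and that contact pressed back by more than 3 mm; the cover is shut to within 0.05 rad (3 degrees) and at rest (all of step 2 and value of joint cover below 0.05 rad and linear speed of d_cell below 0.02 m/s and velocity of joint cover below 0.05 rad/s); the robot touches nothing.
It fails at once if the thin cell or a ramekin is moved by more than 25 mm (distance of any of c_cell, ramekin_white, ramekin_brown from where it was at the start of the episode above 0.025 m).
It also fails if it takes over 53 s, if anything falls off the work surface, if the arm or the gripper's body presses on something with over 40 N, if the wrist force passes 120 N, or if a joint passes its speed limit or range.

### The arm

A 6-joint arm with a two-finger parallel gripper is mounted at the origin on a cart in front of the work surface, level with it; the furniture and walls round the work are solid. World frame = base frame: x ahead of the robot, y to its left, z up, the work surface at z = 0. Lengths are in m, angles in rad, forces in N, time in s.
With the tool pointing down it reaches from about 0.275 to 0.75 m from the base axis. Payload 10.2 kg.
Tool frame: the origin (TCP) lies midway between the tips of the shut fingers; the grasp point (between the pads) lies 19 mm behind it (manip.tcp_to_grasp is the distance from the TCP to the grasp point, in m); z points along the fingers, y is the direction in which the jaws open and shut (so a half turn about z gives the same grasp; the last joint's range is limited). The gripper opens to 85 mm and grips with 20 to 120 N. Pads are 22 mm wide; open, the fingers measure 114 mm over their backs; the gripper's body (76 mm by 85 mm) begins 54 mm behind the grasp point. The pads swing forward as they close: fully open they stand 13 mm farther back than shut.
Start: joints at [1.088, 0.313, 1.498, -0, 1.331, -0.223], TCP at [0.135, 0.507, 0.231] pointing down, gripper open.
Joint ranges: [-2.94, 2.94], [-0.97, 2.17], [0.19, 2.56], [-1.23, 4.37], [0.02, 3.11], [-2.88, 2.88]. Speed limits (rad/s): [2.39, 2.39, 3.01, 3.14, 3.14, 3.14].

### API

Orientations are given as a rotation vector (axis times angle).
In Python, from rig import manip, viewer, finder gives the robot as it stands.
- The arm moves only by the tool servo_tool, never from a script. Its argument "motion" is text: rows parted by semicolons, each of 6 numbers parted by spaces: the shift along the tool's x, y, z in mm, then the turn, a rotation vector about the tool's x, y, z in degrees. In form: tx ty tz ax ay az; .... A call has 1 to 5 rows; each row is the pose to reach, as a shift and turn from the pose measured when the call began, along the tool's axes at that moment; what a row does not reach only later rows make up. A row lasts 1/8 s, in which the tool goes at most 62.5 mm and 10.7 degrees, less where a joint would pass 70% of its speed; a pose out of reach is approached as far as the arm can. A call with a gripper value outside its range is refused whole. "claw" is the opening, from 0 (shut) to 1 (fully open), set as the call begins (left out, the last holds). The fingers move at their own pace and stop on an object; the grip force is fixed at half the most. Time passes only in rows, so rows that repeat a pose let the fingers close. It gives the time, the measured TCP pose, the force and the opening at its end, in the units of the state.
- manip.get_state(): the state, without advancing time (a new reading comes with each control period).
- viewer.get_image(name): name is "side" or "top"; returns (picture, depth): 384x512x3 uint8, blue, green, red; 384x512 float32, m along the optical axis (not along the pixel's ray), 0 where there is no reading.
- viewer.get_calibration(name): a dict with "mtx" (3x3 intrinsics, pixels), "rvec" (rotation vector, rad) and "tvec" (3), from world to camera coordinates, as OpenCV has them. Camera axes: x right, y down, z forward; pixel columns grow to the right and rows downward; lengths in m; the calibration is good to about 2 mm. A picture is of the moment at which its call begins. get_calibration takes no time and is no camera call.
- manip.finish_job(): hands the job in, once; it reports no verdict.
Trained networks look in the newest picture that a camera, given by its name, has taken for a name from the list of things; names that differ only in an ending like _2 or _b are one class to them, and where a whole thing is asked for, a point or a joint stands for the part that bears it (a point fixed in the world has none). Each returns a list of dicts, best first, with "score" (0 to 1); they miss things now and then, are a little off and sometimes report something else, mostly with a low value. They report only what shows in the picture. A call takes as long as a camera call. They do not tell look-alikes from the thing itself.
- finder.find_in(camera, label): "pixel" ([column, row] in pixels, amid what is visible of it).
- finder.spot_point(camera, label): "pixel" ([column, row] in pixels: a listed point, or the origin of a listed thing).
The state is a dict: "clock": time; "joint_pos": joint angles; "joint_velocities": joint speeds; "tau": joint torques, N m; "eef_pos": TCP position; "tool_rot": TCP orientation; "contact_force": force on the tool from outside, world axes, zero at the start; "torque": the same for the moment, N m; "grip_width": finger opening in m.
Only numpy, scipy, OpenCV 4.12 (cv2) and the standard library are available. Lean on these libraries where they do the work, as an engineer would, in place of code of your own. Each camera call takes 0.05 s, during which the arm holds its last target.

## Working session

There is one attempt and no reset: what is moved stays moved. The work goes in short steps, Python scripts to look and compute and a tool call to move; the robot and the scene stay as the last step left them, time stands still between calls to the robot, and variables do not carry over. Pictures are saved under pics/ and viewed, and the job is handed in when it is done.

Besides the shell and the picture viewer there is one more tool, called after "Call:" as name(argument=value, ...) on one line, values as JSON. servo_tool: Moves the arm, as the interface text tells. Its arguments: {"type":"object","properties":{"motion":{"type":"string"},"claw":{"type":"number"}},"required":["motion"]}

```bash
ls; mkdir -p pics; cat > h.py <<'E'
import numpy as np, cv2
from rig import manip, viewer, finder
def cal(n):
    c=viewer.get_calibration(n); R=cv2.Rodrigues(np.array(c['rvec'],float))[0]
    return np.array(c['mtx'],float),R,np.array(c['tvec'],float).ravel()
def unproj(n,px,d):
    K,R,t=cal(n); r=np.linalg.inv(K)@np.array([px[0],px[1],1.0]); return R.T@(r*d-t)
def onz(n,px,z):
    K,R,t=cal(n); r=R.T@(np.linalg.inv(K)@np.array([px[0],px[1],1.0])); o=-R.T@t
    return o+r*(z-o[2])/r[2]
def proj(n,P):
    K,R,t=cal(n); p=K@(R@np.asarray(P,float)+t); return p[:2]/p[2]
E
python3 - <<'E'
from h import *
np.set_printoptions(precision=4,suppress=True)
for n in ('top','side'):
    im,d=viewer.get_image(n); cv2.imwrite(f'pics/{n}0.png',im); np.save(f'{n}0.npy',d); 
    K,R,t=cal(n); print(n,K.tolist(),'cam at',-R.T@t,'look',R[2])
for n in ('top','side'):
    for l in ('scale','lip','bay','fixed_contact','d_cell','c_cell','rack','cover_edge','cover_hinge','ramekin_white','ramekin_brown'):
        r=finder.spot_point(n,l)
        print(n,l,[(np.round(q['pixel'],1).tolist(),round(q['score'],2)) for q in r[:3]])
print(manip.get_state(), manip.tcp_to_grasp)
E
```

```text
pics
top [[392.45538062073183, 0.0, 252.24373384687368], [0.0, 392.45538062073183, 189.4926152132815], [0.0, 0.0, 1.0]] cam at [ 0.4155 -0.1167  0.9196] look [ 0.1069 -0.0055 -0.9943]
side [[380.60532753477247, 0.0, 253.33041882050506], [0.0, 380.60532753477247, 197.88951132725998], [0.0, 0.0, 1.0]] cam at [0.2384 0.5937 0.4273] look [ 0.3066 -0.8421 -0.4436]
top scale [([179.7, 171.8], 0.57), ([369.9, 161.6], 0.16)]
top lip [([188.0, 188.8], 0.73)]
top bay [([189.1, 179.0], 0.8), ([186.4, 187.6], 0.61)]
top fixed_contact [([187.0, 165.2], 0.72)]
top d_cell [([351.5, 226.8], 0.84), ([296.1, 159.7], 0.67), ([369.4, 172.6], 0.65)]
top c_cell [([341.9, 174.2], 0.51)]
top rack [([355.8, 175.3], 0.85)]
top cover_edge [([160.8, 113.6], 0.87)]
top cover_hinge [([174.8, 152.9], 0.8), ([186.2, 186.5], 0.53)]
top ramekin_white [([296.9, 261.1], 0.87)]
top ramekin_brown [([351.1, 119.9], 0.56)]
side scale [([194.7, 251.7], 0.59)]
side lip [([220.9, 224.0], 0.73)]
side bay [([208.9, 230.8], 0.79)]
side fixed_contact [([272.9, 165.9], 0.62), ([194.6, 229.0], 0.59)]
side d_cell [([233.4, 190.3], 0.84), ([271.2, 166.1], 0.72), ([305.3, 178.1], 0.58)]
side c_cell [([208.0, 230.7], 0.7), ([260.3, 173.8], 0.45)]
side rack [([267.3, 177.3], 0.79), ([281.5, 169.2], 0.7)]
side cover_edge [([146.5, 171.9], 0.98)]
side cover_hinge [([171.9, 220.2], 0.74)]
side ramekin_white [([322.0, 215.4], 0.55)]
side ramekin_brown [([220.9, 167.0], 0.77)]
{'clock': 1.2, 'joint_pos': array([ 1.0876,  0.3129,  1.4977,  0.    ,  1.331 , -0.2234]), 'joint_velocities': array([-0.0003,  0.0019, -0.0016, -0.002 , -0.0001, -0.0003]), 'tau': array([ -0.0009, -41.2156, -25.9905,  -0.0002,   0.0003,  -0.    ]), 'eef_pos': array([0.1349, 0.5074, 0.2313]), 'tool_rot': array([-0.4069, -3.1151, -0.    ]), 'contact_force': array([ 0.4135, -0.7197, -0.493 ]), 'torque': array([0.0556, 0.0037, 0.0058]), 'grip_width': 0.0854277186113939} 0.0187
```

View images.

```bash
python3 - <<'E'
import cv2
a=cv2.imread('pics/top0.png'); b=cv2.imread('pics/side0.png')
cv2.imwrite('pics/top0z.png',cv2.resize(a[70:300,120:430],None,fx=2.5,fy=2.5,interpolation=cv2.INTER_CUBIC))
cv2.imwrite('pics/side0z.png',cv2.resize(b[100:350,90:400],None,fx=2.4,fy=2.4,interpolation=cv2.INTER_CUBIC))
E
```

```text
(no output)
```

View pics/top0z.png

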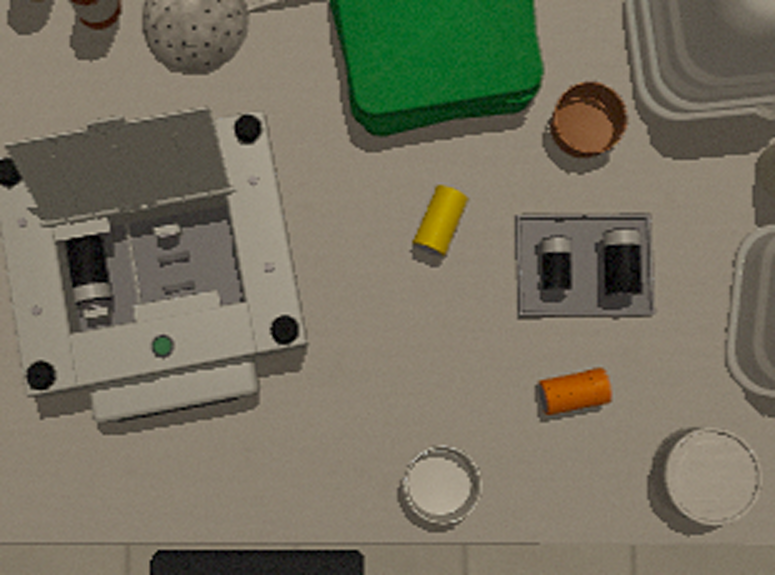

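View pics/side0z.png

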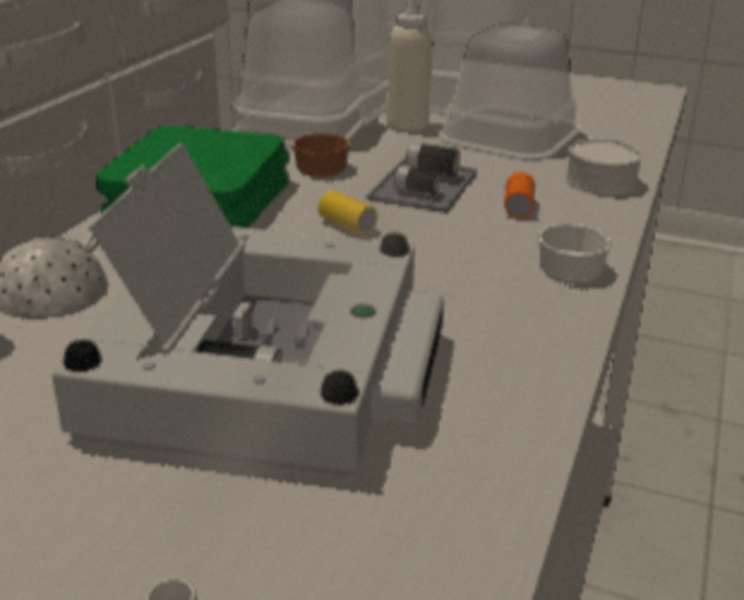

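The candidates for d_cell in the top view are the black cell at (369,175), the thinner black one at (342,175), the yellow one at (296,160) and the orange one at (352,227). The black, thicker one in the rack at (369,175) fits. I'll confirm that in an enlarged crop and measure.

```bash
python3 - <<'E'
from h import *
np.set_printoptions(precision=4,suppress=True)
im=cv2.imread('pics/top0.png'); d=np.load('top0.npy')
cv2.imwrite('pics/rackz.png',cv2.resize(im[145:205,320:390],None,fx=8,fy=8,interpolation=cv2.INTER_CUBIC))
g=im.max(axis=2)
# feet
gx=[(247,129),(285,329),(40,375),(8,172)]
loc=[(92,-108),(-92,-108),(-92,108),(92,108)]
W=[]
for (u,v) in gx:
    u=120+u/2.5; v=70+v/2.5
    u0,v0=int(u),int(v); m=np.zeros(g.shape,np.uint8); m[v0-8:v0+9,u0-8:u0+9]=(g[v0-8:v0+9,u0-8:u0+9]<45)
    n,lab,st,c=cv2.connectedComponentsWithStats(m)
    k=1+np.argmax(st[1:,4]); dd=np.median(d[lab==k]); 
    P=onz('top',c[k],0.073); W.append(P[:2]); print(c[k],st[k],dd,unproj('top',c[k],dd),P)
W=np.array(W); L=np.array(loc)/1000
def fit(L,W):
    a=L-L.mean(0);b=W-W.mean(0); th=np.arctan2((a[:,0]*b[:,1]-a[:,1]*b[:,0]).sum(),(a*b).sum())
    R=np.array([[np.cos(th),-np.sin(th)],[np.sin(th),np.cos(th)]]); o=W.mean(0)-R@L.mean(0); return th,o,(L@R.T+o-W)*1000
print(fit(L,W))
print(fit(L[:3],W[:3]))
# cells
for z,p in ((0.0405,(369.4,172.6)),(0.024,(369.4,172.6)),(0.033,(341.9,174.2))): print(onz('top',p,z))
print('rack',onz('top',(355.8,175.3),0.0), 'edge tab',unproj('top',(160.8,113.6),d[114,161]),d[113:117,158:164])
# side-check of scale projection
E
```

```text
[218.4886 121.1023] [214 116  10  11  88] 0.8696746 [ 0.6591 -0.0465  0.0707] [ 0.6584 -0.0467  0.073 ]
[233.337 201.75 ] [228 197  11  11  92] 0.8498132 [ 0.4799 -0.0804  0.0716] [ 0.4798 -0.0805  0.073 ]
[135.86 219.91] [131 215  11  11 100] 0.84453547 [0.4405 0.129  0.0715] [0.4405 0.1286 0.073 ]
[122.4815 138.9259] [118 134  11  11  81] 0.86335695 [0.6182 0.1642 0.0715] [0.6178 0.1637 0.073 ]
(np.float64(0.1895239700317417), array([0.5491, 0.0413]), array([[ 1.4104, -0.7978],
       [-0.6813, -1.617 ],
       [-2.0417,  1.4068],
       [ 1.3126,  1.0079]]))
(np.float64(0.18722100272740025), array([0.5497, 0.0416]), array([[ 1.738 , -0.7703],
       [-0.4331, -1.1733],
       [-1.3049,  1.9437]]))
[ 0.5489 -0.3871  0.0405]
[ 0.5514 -0.3922  0.024 ]
[ 0.5462 -0.3264  0.033 ]
rack [ 0.5485 -0.3671  0.    ] edge tab [ 0.6985  0.0989 -0.0032] [[0.9443 0.9419 0.942  0.9438 0.9435 0.942 ]
 [0.9432 0.9451 0.9426 0.9466 0.942  0.9425]
 [0.9436 0.9422 0.9433 0.9425 0.9447 0.9443]
 [0.9441 0.9418 0.9479 0.9416 0.9426 0.9446]]
```

View pics/rackz.png

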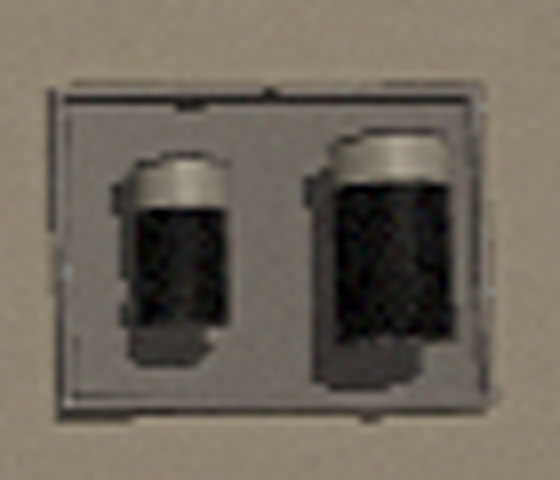

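```bash
cat >> h.py <<'E'
def cloud(n,d):
    K,R,t=cal(n); v,u=np.mgrid[:d.shape[0],:d.shape[1]]
    P=np.stack([(u-K[0,2])/K[0,0]*d,(v-K[1,2])/K[1,1]*d,d],-1)-t
    return P@R
E
python3 - <<'E'
from h import *
np.set_printoptions(precision=4,suppress=True,linewidth=160)
im=cv2.imread('pics/top0.png'); d=np.load('top0.npy'); P=cloud('top',d)
print('table z', np.median(P[240:270,330:350,2]), np.median(P[150:160,260:280,2]), np.median(P[215:225,260:280,2]))
sub=P[155:195,358:382]; m=sub[...,2]>0.026
q=sub[m]; print(len(q)); 
r,c,_=cv2.minAreaRect((q[:,:2]*1000).astype(np.float32)),0,0; print(r)
print('z max',np.percentile(q[:,2],[50,90,98]))
# symmetric top line: fit circle y0,z0 with R=.0165
from scipy.optimize import least_squares
def f(p): # axis: y=y0+s*(x-.55), z=z0
    return np.hypot((q[:,1]-p[0]-p[1]*(q[:,0]-.55))*np.cos(np.arctan(p[1])),q[:,2]-p[2])-.0165
s=least_squares(f,[-.39,0,.024],loss='soft_l1',f_scale=.001); print(s.x, np.std(s.fun))
s2=least_squares(lambda p:f([p[0],p[1],.024]),[-.39,0],loss='soft_l1',f_scale=.001); print(s2.x)
top=q[q[:,2]>.034]; print('x range',np.percentile(top[:,0],[0,1,3,50,97,99,100]))
for v in range(158,192): 
  row=P[v,364:374]; print(v, row[:,2].mean().round(4), row[:,0].mean().round(4), im[v,366:372].mean().round(0), end=' | ')
E
```

```text
table z -0.0001003900779148417 -0.0006406652105218212 -0.00032065280743496496
377
((499.826171875, -257.880615234375), (64.89148712158203, 322.4418640136719), 19.471704483032227)
z max [0.0373 0.0408 0.0425]
[-0.3907  0.0081  0.0234] 0.09438314981655674
[-0.3909  0.0086]
x range [0.4155 0.4155 0.5185 0.5459 0.5741 0.5758 0.5761]
158 0.003 0.5896 106.0 | 159 0.0026 0.5872 104.0 | 160 0.0033 0.5847 105.0 | 161 0.0283 0.5777 62.0 | 162 0.0383 0.5736 140.0 | 163 0.0381 0.5713 135.0 | 164 0.0383 0.569 135.0 | 165 0.0386 0.5666 136.0 | 166 0.1261 0.5495 139.0 | 167 0.0385 0.562 92.0 | 168 0.0377 0.5599 20.0 | 169 0.0383 0.5575 24.0 | 170 0.0383 0.5552 24.0 | 171 0.0382 0.5529 21.0 | 172 0.0385 0.5505 24.0 | 173 0.0372 0.5484 26.0 | 174 0.0374 0.5461 25.0 | 175 0.0378 0.5438 24.0 | 176 0.0379 0.5415 25.0 | 177 0.0384 0.5391 24.0 | 178 0.037 0.537 26.0 | 179 0.037 0.5347 20.0 | 180 0.0376 0.5323 20.0 | 181 0.0366 0.5302 22.0 | 182 0.0377 0.5277 20.0 | 183 0.0375 0.5255 20.0 | 184 0.0372 0.5232 20.0 | 185 0.0367 0.521 16.0 | 186 0.0373 0.5186 18.0 | 187 0.0321 0.517 53.0 | 188 0.0094 0.5172 53.0 | 189 0.0027 0.5156 53.0 | 190 0.0021 0.5133 51.0 | 191 0.0016 0.511 53.0 |
```

```bash
cat >> h.py <<'E'
from scipy.spatial.transform import Rotation as Ro
def Rdown(yaw,tilt=0.):
    # tool at yaw: tool x = -(scale x), y = scale y, z down; tilt>0 (rad): cell's +x end goes up
    c,s=np.cos(yaw),np.sin(yaw)
    Rz=np.array([[c,-s,0],[s,c,0],[0,0,1]]); 
    return Rz@Ro.from_rotvec([0,-tilt,0]).as_matrix()@np.diag([-1.,1,-1])
def rel(p,R,st=None):
    st=st or manip.get_state(); R0=Ro.from_rotvec(st['tool_rot']).as_matrix()
    return np.r_[R0.T@(np.asarray(p)-st['eef_pos'])*1000, np.degrees(Ro.from_matrix(R0.T@R).as_rotvec())]
np.set_printoptions(precision=2,suppress=True,linewidth=160)
E
python3 - <<'E'
from h import *
print(rel([.5525,-.391,.15],Rdown(.0085)), manip.get_state()['clock'])
E
```

```text
[-634.39 -760.97   81.26    0.     -0.    -15.37] 1.2
```

Call:
servo_tool(motion="-634 -761 60 0 0 -15.4; -634 -761 60 0 0 -15.4; -634 -761 60 0 0 -15.4; -634 -761 60 0 0 -15.4; -634 -761 60 0 0 -15.4", claw=0.59)

```text
clock: 1.82
eef_pos: [0.2653, 0.2263, 0.2128]
tool_rot: [-0.015, 3.14, 0.001]
contact_force: [1.7, 0.6, 0.3]
grip_width: 0.0506
```

```bash
cat > r.py <<'E'
import sys; from h import *
a=[float(x) for x in sys.argv[1:]]
print(rel(a[:3],Rdown(a[3],np.radians(a[4]) if len(a)>4 else 0)))
s=manip.get_state(); print(s['clock'],s['eef_pos'],s['contact_force'],s['grip_width'],s['joint_pos'])
E
python3 r.py .5525 -.391 .12 .0085
```

```text
[-281.12 -620.06   92.94    0.02    0.06    0.06]
1.825 [0.27 0.23 0.21] [1.72 0.57 0.26] 0.050631499539907254 [ 0.37 -0.07  1.99 -0.    1.23 -1.21]
```

Call:
servo_tool(motion="-281 -620 70 0 0 0; -281 -620 70 0 0 0; -281 -620 70 0 0 0; -281 -620 70 0 0 0; -281 -620 70 0 0 0")

```text
clock: 2.45
eef_pos: [0.3964, -0.0562, 0.181]
tool_rot: [-0.014, 3.139, 0.0]
contact_force: [1.4, 0.3, -0.4]
grip_width: 0.0503
```

Call:
servo_tool(motion="-150 -345 40 0 0 0; -150 -345 40 0 0 0; -150 -345 40 0 0 0; -150 -345 40 0 0 0; -150 -345 40 0 0 0")

```text
clock: 3.08
eef_pos: [0.5226, -0.34, 0.1481]
tool_rot: [-0.014, 3.139, 0.0]
contact_force: [-0.1, 0.1, 0.6]
grip_width: 0.0505
```

```bash
python3 r.py .5525 -.391 .06 .0085
```

```text
[-29.21 -51.28  88.2   -0.     0.13   0.01]
3.075 [ 0.52 -0.34  0.15] [-0.06  0.14  0.6 ] 0.05051489780879193 [-0.77  0.6   1.29  0.    1.25 -2.34]
```

Call:
servo_tool(motion="-29 -51 50 0 0.1 0; -29 -51 88 0 0.1 0; -29 -51 88 0 0.1 0; -29 -51 88 0 0.1 0")

```text
clock: 3.58
eef_pos: [0.5529, -0.3907, 0.0626]
tool_rot: [-0.014, 3.139, -0.003]
contact_force: [0.3, -0.1, 0.6]
grip_width: 0.0503
```

```bash
python3 - <<'E'
from h import *
im,d=viewer.get_image('side'); im2,_=viewer.get_image('top')
# draw expected TCP
s=manip.get_state(); print(s['eef_pos'])
print(proj('side',s['eef_pos']),proj('top',s['eef_pos']))
a=cv2.resize(im[130:230,220:340],None,fx=4,fy=4,interpolation=cv2.INTER_CUBIC); b=cv2.resize(im2[130:230,310:410],None,fx=4,fy=4,interpolation=cv2.INTER_CUBIC)
cv2.imwrite('pics/g1.png',np.hstack([a,b[:400]])[:,:800])
E
python3 r.py .5525 -.391 .010 .0085
```

```text
[ 0.55 -0.39  0.06]
[268.84 152.07] [374.14 169.15]
[ 0.82  0.02 53.28 -0.17  0.2   0.04]
3.675 [ 0.55 -0.39  0.06] [0.53 0.51 0.26] 0.050158520374742936 [-0.79  0.8   1.17  0.    1.17 -2.37]
```

View pics/g1.png

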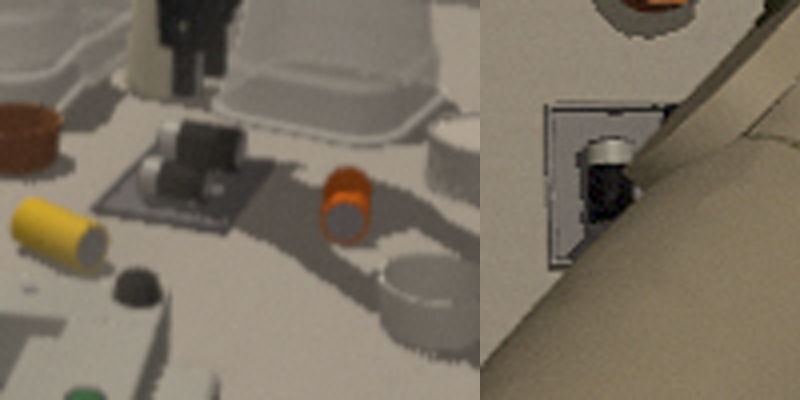

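Call:
servo_tool(motion="0.8 0 30 -0.2 0.2 0; 0.8 0 53 -0.2 0.2 0; 0.8 0 53 -0.2 0.2 0; 0.8 0 53 -0.2 0.2 0")

```text
clock: 4.18
eef_pos: [0.5533, -0.3916, 0.0126]
tool_rot: [-0.015, 3.139, -0.003]
contact_force: [-0.2, 0.1, 0.4]
grip_width: 0.0504
```

Call:
servo_tool(motion="0 0 0 0 0 0; 0 0 0 0 0 0; 0 0 0 0 0 0; 0 0 0 0 0 0; 0 0 0 0 0 0", claw=0)

```text
clock: 4.8
eef_pos: [0.5541, -0.3901, 0.0147]
tool_rot: [-0.016, 3.138, -0.0]
contact_force: [-1.6, 10.6, 9.2]
grip_width: 0.0311
```

```bash
python3 - <<'E'
from h import *
im,d=viewer.get_image('side')
a=cv2.resize(im[120:200,220:320],None,fx=7,fy=7,interpolation=cv2.INTER_CUBIC)
cv2.imwrite('pics/g2.png',a); s=manip.get_state(); print(s['eef_pos'],s['contact_force'],s['torque'],s['grip_width']); print(proj('side',s['eef_pos']),proj('side',s['eef_pos']+[0,0,.019]))
E
```

```text
[ 0.55 -0.39  0.01] [-1.93 10.7   9.72] [1.69 0.25 0.02] 0.030971003459841967
[267.77 167.94] [268.03 161.82]
```

View pics/g2.png

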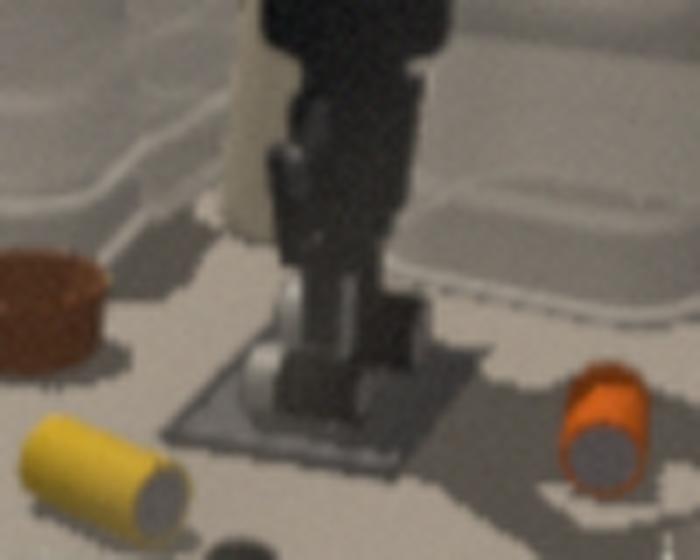

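Call:
servo_tool(motion="0 0 -15 0 0 0; 0 0 -45 0 0 0; 0 0 -75 0 0 0; 0 0 -75 0 0 0")

```text
clock: 5.35
eef_pos: [0.5549, -0.3913, 0.0935]
tool_rot: [-0.016, 3.134, -0.008]
contact_force: [-0.6, -0.3, -1.3]
grip_width: 0.031
```

```bash
python3 - <<'E'
from h import *
im,d=viewer.get_image('side'); np.save('s3.npy',d)
a=cv2.resize(im[90:190,210:330],None,fx=6,fy=6,interpolation=cv2.INTER_CUBIC)
cv2.imwrite('pics/g3.png',a); s=manip.get_state(); print(s['eef_pos'],s['contact_force'],s['torque'],s['grip_width']); print(proj('side',s['eef_pos']),proj('side',s['eef_pos']+[0,0,.019]))
E
```

```text
[ 0.55 -0.39  0.09] [-0.68  0.21 -2.67] [ 0.04 -0.03  0.03] 0.031248846885670603
[268.86 142.68] [269.13 136.16]
```

View pics/g3.png

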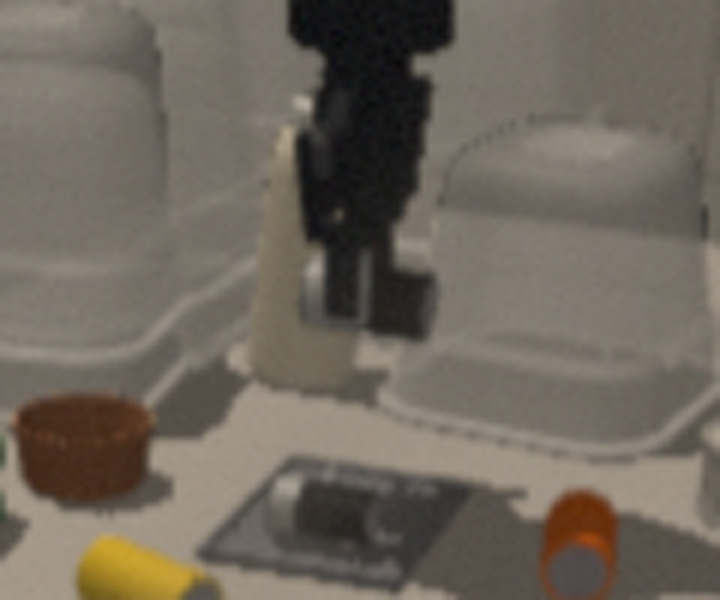

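```bash
python3 - <<'E'
from h import *
s=manip.get_state(); R=Ro.from_rotvec(s['tool_rot']).as_matrix(); p=s['eef_pos']
im=cv2.imread('pics/g3.png')
for a,col in ((4,(0,0,255)),(7,(0,255,0)),(10,(255,0,0))):
  for ax in (-30.75,28.25):
    pts=[]
    for t in np.linspace(0,2*np.pi,40):
        q=p+R@(np.array([-(ax-a),16.5*np.cos(t),-11+16.5*np.sin(t)])/1000)   # tool x=-cell x
        u=proj('side',q); pts.append(((u-[210,90])*6))
    cv2.polylines(im,[np.int32(pts)],True,col,1)
cv2.imwrite('pics/g4.png',im[200:400,250:500].repeat(3,0).repeat(3,1))
E
```

```text
(no output)
```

View pics/g4.png

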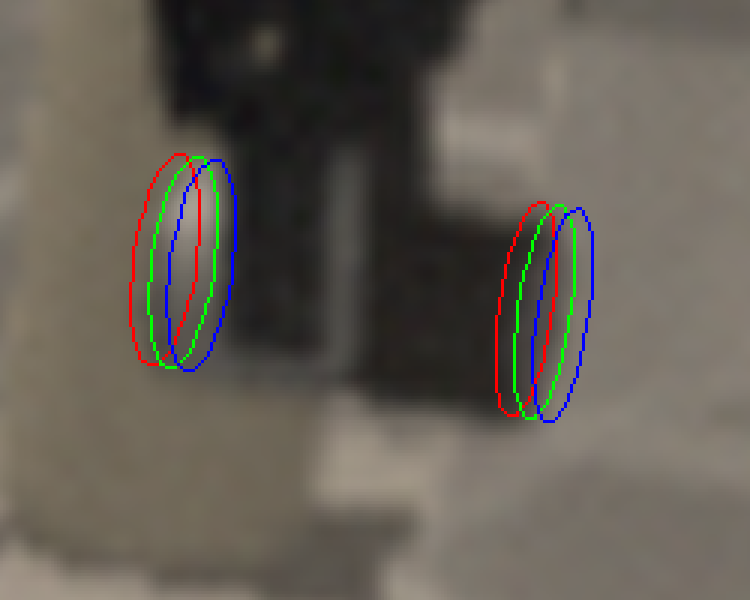

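```bash
cat >> h.py <<'E'
TH=.1885; O=np.array([.5491,.0413])
def sw(x,y,z): # scale mm -> world m
    c,s=np.cos(TH),np.sin(TH); return np.array([O[0]+(c*x-s*y)/1000,O[1]+(s*x+c*y)/1000,z/1000])
E
python3 - <<'E'
from h import *
f=6
def draw(n,im,u0,v0,w,h,fn):
    a=cv2.resize(im[v0:v0+h,u0:u0+w],None,fx=f,fy=f,interpolation=cv2.INTER_CUBIC)
    def L(pts,col,cl=True):
        q=np.int32([((proj(n,sw(*p))-[u0,v0]+.5)*f) for p in pts]); cv2.polylines(a,[q],cl,col,1)
    L([(-60,-78,60),(37,-78,60),(37,78,60),(-60,78,60)],(0,255,255))
    L([(-46,-56,60),(-46,20,60),(-60,20,60),(-60,-56,60)],(0,0,255))
    L([(7,-26,41.5),(7,-10,41.5),(18,-10,41.5),(18,-26,41.5)],(0,255,0))
    for dx in(-13,15): L([(-23.75+dx-3,-30.5,26),(-23.75+dx+3,-30.5,26),(-23.75+dx+3,-5.5,26),(-23.75+dx-3,-5.5,26)],(255,0,0))
    L([(-108,-125,60),(108,-125,60),(108,125,60),(-108,125,60)],(255,0,255))
    for x in(-92,92):
      for y in(-108,108): L([(x+13*np.cos(t),y+13*np.sin(t),60) for t in np.linspace(0,6.3,20)],(255,255,0))
    cv2.imwrite(f'pics/{fn}',a)
draw('top',cv2.imread('pics/top0.png'),118,108,128,98,'sc_top.png')
f=5
draw('side',cv2.imread('pics/side0.png'),120,190,150,110,'sc_side.png')
E
```

```text
(no output)
```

View pics/sc_top.png

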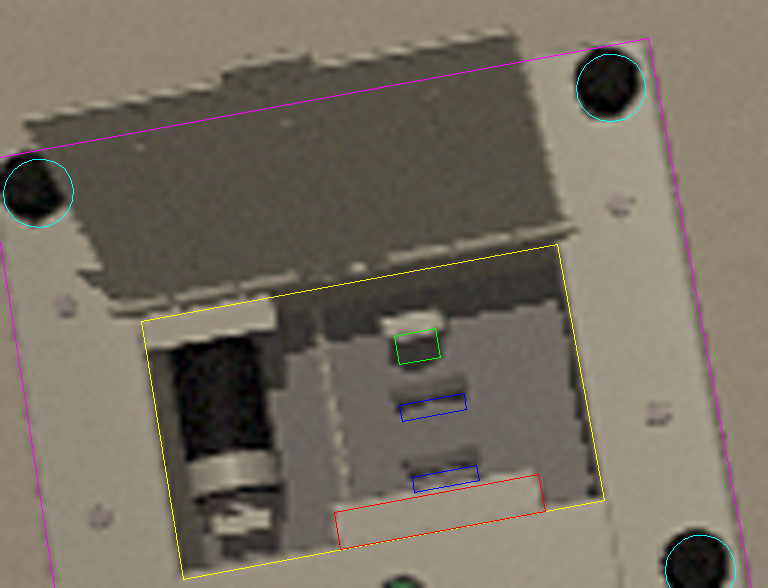

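View pics/sc_side.png

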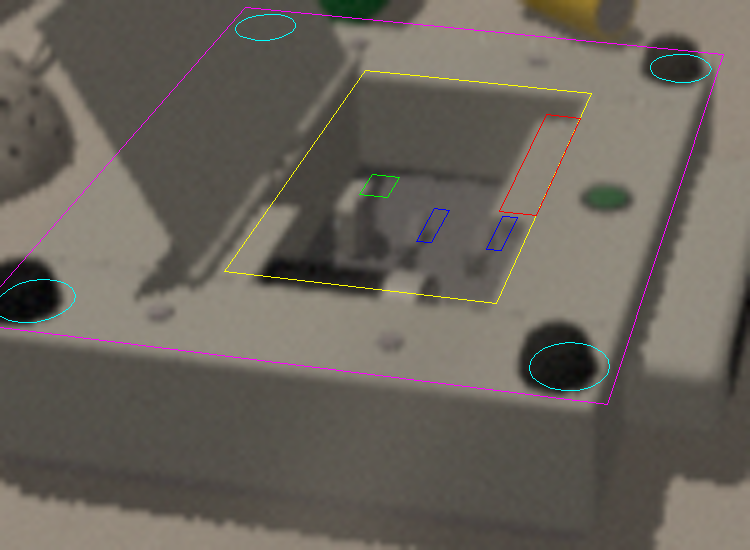

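```bash
cat >> h.py <<'E'
A,PN=7.,10.   # TCP rel. to cell middle: along axis, below axis (mm)
def tcp_for(dmx,dmz,th,y=0.,up=0.):
    t=np.radians(th); u=np.array([np.cos(t),np.sin(t)]); n=np.array([-u[1],u[0]])
    q=np.array([dmx,dmz])+(30.75+A)*u-PN*n
    return sw(-17.75+q[0],-18+y,16+q[1]+up), Rdown(TH,t)
def go(dmx,dmz,th,y=0.,up=0.):
    p,R=tcp_for(dmx,dmz,th,y,up); return rel(p,R)
def dm_now():
    s=manip.get_state(); R=Ro.from_rotvec(s['tool_rot']).as_matrix(); p=s['eef_pos']
    q=(p+R@np.array([A+30.75,0,-PN])/1000); c,si=np.cos(TH),np.sin(TH)
    v=(q[:2]-O)*1000; X=c*v[0]+si*v[1]+17.75; Y=-si*v[0]+c*v[1]+18
    xa=-R[:,0]; return np.array([X,Y,q[2]*1000-16,np.degrees(np.arcsin(xa[2])),np.degrees(np.arctan2(xa[1],xa[0])-TH)])
E
python3 - <<'E'
from h import *
t=np.radians(28); print(tcp_for(-29+25*np.cos(t),17+25*np.sin(t),28,0,80)[0]*1000, go(-29+25*np.cos(t),17+25*np.sin(t),28,0,120)); print(dm_now())
E
```

```text
[565.59  26.12 133.63] [-16.01 416.36 -83.26  -2.64 -27.64  -9.98]
[ -95.39 -400.41   84.97    0.3   -10.23]
```

Call:
servo_tool(motion="-3 20 -58 0 0 0; -16 80 -83 -0.5 -5 -2; -16 140 -83 -1 -10 -4; -16 200 -83 -1.5 -15 -6; -16 260 -83 -2 -20 -8")

```text
clock: 6.02
eef_pos: [0.5663, -0.1282, 0.1729]
tool_rot: [-0.212, 2.778, 0.049]
contact_force: [1.1, 0.1, -0.5]
grip_width: 0.0308
```

```bash
cat > st.py <<'E'
import sys; from h import *
t=np.radians(28)
for s,up in ((25,100),(25,50),(25,20),(25,0)): print(s,up,go(-29+s*np.cos(t),17+s*np.sin(t),28,0,up))
print(dm_now()); s=manip.get_state(); print(s['clock'],s['eef_pos']*1000,s['contact_force'],s['torque'],s['grip_width'],s['joint_pos'])
E
python3 st.py
```

```text
25 100 [-14.28 152.45  27.11  -0.42  -7.55  -2.02]
25 50 [  3.18 152.06  73.96  -0.42  -7.55  -2.02]
25 20 [ 13.66 151.82 102.07  -0.42  -7.55  -2.02]
25 0 [ 20.64 151.67 120.81  -0.42  -7.55  -2.02]
[ -35.92 -150.32  153.04   20.44   -2.17]
6.025 [ 566.34 -128.18  172.85] [ 1.06  0.14 -0.47] [ 0.06  0.17 -0.03] 0.03080928399336286 [-0.53  0.33  1.68  0.3   0.88 -2.41]
```

Call:
servo_tool(motion="-14 60 20 -0.2 -4 -1; -14 120 27 -0.4 -7.5 -2; -14 152 27 -0.4 -7.5 -2; -14 152 27 -0.4 -7.5 -2; -14 152 27 -0.4 -7.5 -2")

```text
clock: 6.65
eef_pos: [0.5654, 0.0251, 0.1532]
tool_rot: [-0.249, 2.644, 0.062]
contact_force: [-0.1, 0.0, -1.8]
grip_width: 0.0308
```

```bash
python3 st.py; python3 - <<'E'
from h import *
im,d=viewer.get_image('side')
s=manip.get_state(); R=Ro.from_rotvec(s['tool_rot']).as_matrix(); p=s['eef_pos']
f=4; u0,v0=110,90; im=cv2.resize(im[v0:v0+140,u0:u0+190],None,fx=f,fy=f,interpolation=cv2.INTER_CUBIC)
for ax in (-30.75,28.25):
    pts=[]
    for t in np.linspace(0,2*np.pi,40):
        q=p+R@(np.array([-(ax-A),16.5*np.cos(t),-PN+16.5*np.sin(t)])/1000)
        pts.append((proj('side',q)-[u0,v0]+.5)*f)
    cv2.polylines(im,[np.int32(pts)],True,(0,255,0),1)
cv2.imwrite('pics/h1.png',im)
E
```

```text
25 100 [-0.56  0.98 -0.19 -0.02 -0.09 -0.03]
25 50 [22.84  0.98 44.   -0.02 -0.09 -0.03]
25 20 [36.89  0.98 70.51 -0.02 -0.09 -0.03]
25 0 [46.25  0.99 88.18 -0.02 -0.09 -0.03]
[ -7.35  -0.95 128.37  27.91  -0.04]
6.65 [565.37  25.08 153.2 ] [-0.08  0.01 -1.78] [-0.05  0.32 -0.01] 0.03078264069046088 [-0.26  0.27  1.86  0.37  0.59 -2.28]
```

View pics/h1.png

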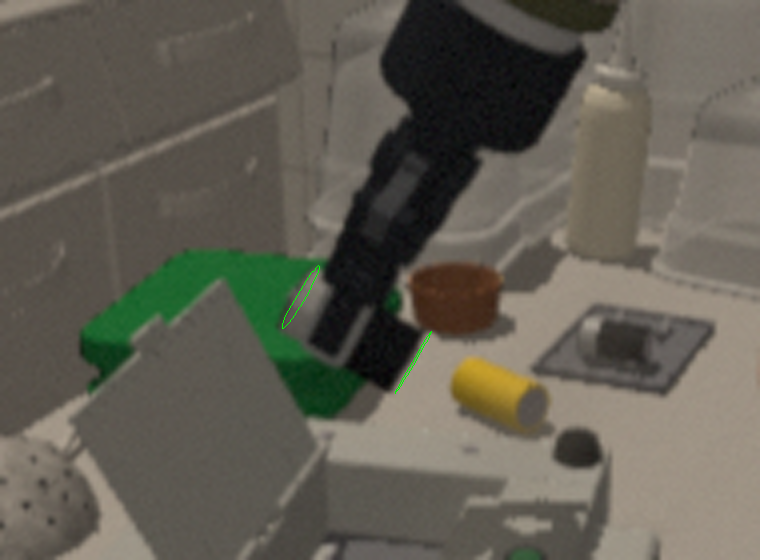

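Call:
servo_tool(motion="12 1 22 0 0 0; 25 1 48 0 0 0; 36 1 70 0 0 0; 46 1 88 0 0 0; 46 1 88 0 0 0")

```text
clock: 7.32
eef_pos: [0.5653, 0.0249, 0.0526]
tool_rot: [-0.246, 2.647, 0.062]
contact_force: [0.1, 1.1, -1.4]
grip_width: 0.0311
```

```bash
python3 - <<'E'
from h import *
im,d=viewer.get_image('side'); im2,_=viewer.get_image('top')
f=4; u0,v0=130,140; a=cv2.resize(im[v0:v0+130,u0:u0+150],None,fx=f,fy=f,interpolation=cv2.INTER_CUBIC)
cv2.imwrite('pics/h2.png',a)
t=np.radians(28)
for s in (12,6,0): print(s,go(-29+s*np.cos(t),17+s*np.sin(t),28))
print(dm_now()); s=manip.get_state(); print(s['clock'],s['contact_force'],s['torque'],s['grip_width'])
E
```

```text
12 [13.89  1.21  0.57 -0.09 -0.05 -0.11]
6 [19.89  1.2   0.58 -0.09 -0.05 -0.11]
0 [25.89  1.19  0.58 -0.09 -0.05 -0.11]
[-6.41 -1.15 29.68 27.95 -0.13]
7.425 [ 0.6  -0.62 -1.14] [-0.08  0.3  -0.05] 0.03137960805271317
```

View pics/h2.png

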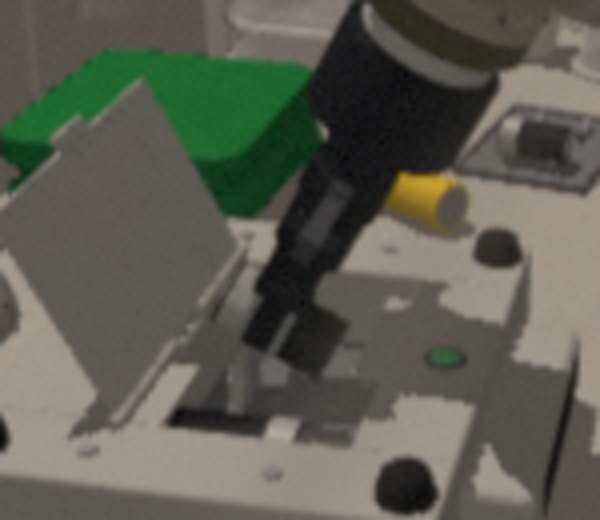

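Call:
servo_tool(motion="7 1 0.5 0 0 0; 14 1 0.5 0 0 0; 14 1 0.5 0 0 0")

```text
clock: 7.8
eef_pos: [0.5539, 0.0236, 0.0478]
tool_rot: [-0.246, 2.643, 0.061]
contact_force: [-0.6, -0.9, -1.0]
grip_width: 0.0309
```

```bash
cat > s2.py <<'E'
from h import *
t=np.radians(28)
for s in (6,0,-3): print(s,go(-29+s*np.cos(t),17+s*np.sin(t),28))
print(dm_now()); s=manip.get_state(); print(s['clock'],s['contact_force'],s['torque'],s['grip_width'])
E
python3 s2.py
```

```text
6 [ 5.75  0.28  0.48 -0.1  -0.03 -0.13]
0 [11.75  0.27  0.49 -0.1  -0.03 -0.13]
-3 [14.75  0.26  0.49 -0.1  -0.03 -0.13]
[-18.86  -0.19  22.96  27.97  -0.15]
7.8 [-0.59 -0.91 -1.02] [-0.03  0.36  0.04] 0.03091685232860002
```

Call:
servo_tool(motion="6 0 0.5 0 0 0; 12 0 0.5 0 0 0; 12 0 0.5 0 0 0; 12 0 0.5 0 0 0")

```text
clock: 8.3
eef_pos: [0.5454, 0.0211, 0.0434]
tool_rot: [-0.245, 2.639, 0.058]
contact_force: [5.8, 2.5, 4.9]
grip_width: 0.031
```

```bash
python3 s2.py
```

```text
6 [-4.11  1.16  0.67 -0.23  0.22 -0.12]
0 [ 1.88  1.15  0.65 -0.23  0.22 -0.12]
-3 [ 4.88  1.14  0.64 -0.23  0.22 -0.12]
[-27.62  -1.03  18.32  28.22  -0.14]
8.3 [5.78 2.45 4.9 ] [ 0.34 -0.89  0.02] 0.031022421705832148
```

```bash
python3 - <<'E'
from h import *
for a in ((-31,18,24),(-33,19,19),(-34.5,20,14),(-34.5,20.5,7),(-34.5,21,0)): print(a,go(*a))
E
```

```text
(-31, 18, 24) [ 3.97  1.15  1.43 -0.23  4.22 -0.13]
(-33, 19, 19) [ 6.51  1.15  2.77 -0.22  9.22 -0.14]
(-34.5, 20, 14) [ 8.89  1.15  4.22 -0.21 14.22 -0.15]
(-34.5, 20.5, 7) [11.22  1.16  7.8  -0.2  21.22 -0.16]
(-34.5, 21, 0) [14.02  1.16 11.04 -0.2  28.22 -0.18]
```

Call:
servo_tool(motion="2 1 0.7 0 0 0; 4 1 1.5 -0.2 4 0; 6.5 1 2.8 -0.2 9 0; 9 1 4.2 -0.2 14 0; 9 1 4.2 -0.2 14 0")

```text
clock: 8.93
eef_pos: [0.5422, 0.0204, 0.0367]
tool_rot: [-0.269, 2.876, 0.031]
contact_force: [8.6, -2.1, 0.6]
grip_width: 0.0309
```

```bash
cat > s3.py <<'E'
from h import *
for a in ((-34.5,20,14),(-34.5,20.5,10),(-34.5,20.5,6),(-34.5,20.8,0),(-31,20.5,0)): print(a,go(*a))
print(dm_now()); s=manip.get_state(); print(s['clock'],s['contact_force'],s['torque'],s['grip_width'])
E
python3 s3.py
```

```text
(-34.5, 20, 14) [ 2.79  1.23  0.59 -0.16  0.53 -0.1 ]
(-34.5, 20.5, 10) [ 3.48  1.24  2.71 -0.15  4.53 -0.1 ]
(-34.5, 20.5, 6) [ 4.47  1.24  5.25 -0.15  8.53 -0.11]
(-34.5, 20.8, 0) [ 6.21  1.25  8.62 -0.14 14.53 -0.12]
(-31, 20.5, 0) [ 2.9   1.26  9.79 -0.14 14.53 -0.12]
[-31.95  -1.15  20.91  14.53  -0.1 ]
8.925 [ 8.56 -2.07  0.61] [-0.39 -1.22 -0.  ] 0.030881771860437134
```

Call:
servo_tool(motion="4.5 1.2 1 -0.2 1 0; 5 1.2 2.7 -0.2 4.5 0; 6 1.2 5.2 -0.2 8.5 0; 6 1.2 5.2 -0.2 8.5 0")

```text
clock: 9.43
eef_pos: [0.5406, 0.0201, 0.0313]
tool_rot: [-0.283, 3.017, 0.014]
contact_force: [9.7, -2.5, 1.5]
grip_width: 0.0307
```

```bash
python3 s3.py;  python3 - <<'E'
from h import *
im,d=viewer.get_image('side')
f=6; u0,v0=150,170; a=cv2.resize(im[v0:v0+90,u0:u0+120],None,fx=f,fy=f,interpolation=cv2.INTER_CUBIC)
cv2.imwrite('pics/h3.png',a)
E
```

```text
(-34.5, 20, 14) [ 0.41  1.23 -4.21 -0.09 -7.6  -0.06]
(-34.5, 20.5, 10) [ 0.79  1.23 -2.01 -0.09 -3.6  -0.06]
(-34.5, 20.5, 6) [ 1.41  1.23  0.64 -0.09  0.4  -0.06]
(-34.5, 20.8, 0) [ 2.66  1.24  4.22 -0.08  6.4  -0.07]
(-31, 20.5, 0) [-0.79  1.24  4.91 -0.08  6.4  -0.07]
[-33.21  -1.18  21.03   6.4   -0.06]
9.425 [ 9.67 -2.48  1.51] [-0.49 -1.34  0.01] 0.030738513810240238
```

View pics/h3.png

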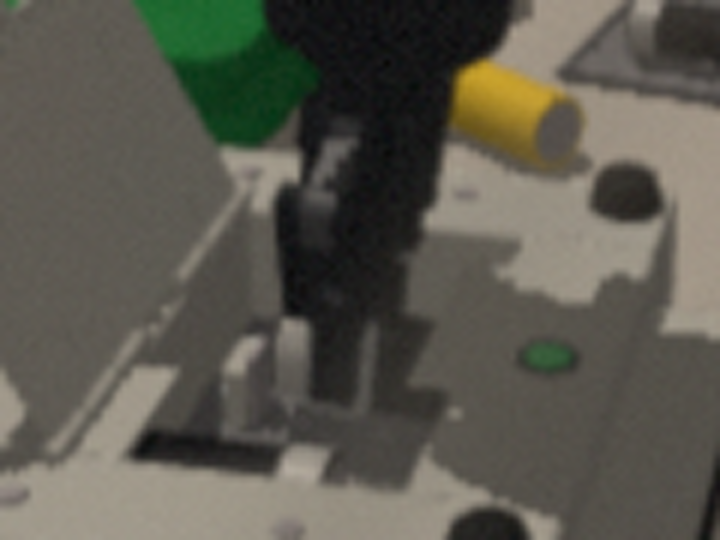

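Call:
servo_tool(motion="4 0 2 0 3 0; 4.5 -0.5 4 0 6.4 0; 4.5 -0.5 4 0 6.4 0; 4.5 -0.5 4 0 6.4 0")

```text
clock: 9.98
eef_pos: [0.5391, 0.0194, 0.0287]
tool_rot: [-0.293, 3.12, -0.002]
contact_force: [7.1, 5.6, 8.7]
grip_width: 0.0312
```

```bash
python3 s3.py
```

```text
(-34.5, 20, 14) [ -0.78   1.64  -6.77  -0.11 -13.55  -0.06]
(-34.5, 20.5, 10) [-0.63  1.65 -4.55 -0.11 -9.55 -0.06]
(-34.5, 20.5, 6) [-0.28  1.65 -1.85 -0.1  -5.55 -0.06]
(-34.5, 20.8, 0) [ 0.59  1.66  1.85 -0.1   0.45 -0.07]
(-31, 20.5, 0) [-2.91  1.66  2.17 -0.1   0.45 -0.07]
[-34.01  -1.59  22.36   0.45  -0.07]
9.975 [7.15 5.65 8.74] [ 0.89 -1.11  0.  ] 0.031153075367741524
```

Call:
servo_tool(motion="-1.5 0.3 1 0 0.4 0; -3 0.3 1 0 0.4 0; -4 0.3 1 0 0.4 0; -4 0.3 1 0 0.4 0")

```text
clock: 10.48
eef_pos: [0.543, 0.0207, 0.0284]
tool_rot: [-0.294, 3.126, -0.002]
contact_force: [-2.2, 1.7, 9.6]
grip_width: 0.0313
```

```bash
python3 s3.py;  python3 - <<'E'
from h import *
im,d=viewer.get_image('side')
f=6; u0,v0=150,170; a=cv2.resize(im[v0:v0+90,u0:u0+120],None,fx=f,fy=f,interpolation=cv2.INTER_CUBIC)
cv2.imwrite('pics/h4.png',a)
E
```

```text
(-34.5, 20, 14) [  3.38   1.09  -7.03  -0.07 -13.91  -0.03]
(-34.5, 20.5, 10) [ 3.52  1.1  -4.81 -0.07 -9.91 -0.04]
(-34.5, 20.5, 6) [ 3.85  1.1  -2.1  -0.07 -5.91 -0.04]
(-34.5, 20.8, 0) [ 4.69  1.1   1.59 -0.07  0.09 -0.04]
(-31, 20.5, 0) [ 1.19  1.11  1.9  -0.07  0.09 -0.04]
[-29.82  -1.07  22.34   0.09  -0.04]
10.475 [-2.16  1.66  9.57] [0.36 0.37 0.03] 0.03132672376782936
```

View pics/h4.png

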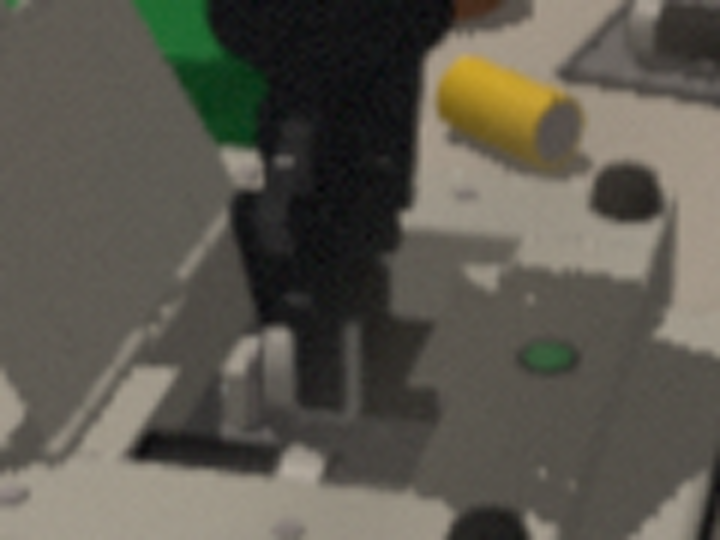

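Call:
servo_tool(motion="0 0 0 0 0 0; 0 0 0 0 0 0; 0 0 0 0 0 0", claw=0.59)

```text
clock: 10.9
eef_pos: [0.5428, 0.0207, 0.0281]
tool_rot: [-0.294, 3.127, -0.001]
contact_force: [0.1, 0.6, 0.0]
grip_width: 0.0503
```

Call:
servo_tool(motion="0 0 -15 0 0 0; 0 0 -50 0 0 0; 0 0 -110 0 0 0; 0 0 -165 0 0 0; 0 0 -165 0 0 0")

```text
clock: 11.52
eef_pos: [0.5442, 0.0206, 0.1982]
tool_rot: [-0.294, 3.118, -0.005]
contact_force: [-0.3, 0.5, -1.5]
grip_width: 0.0505
```

```bash
python3 - <<'E'
from h import *
im,d=viewer.get_image('side'); im2,d2=viewer.get_image('top'); np.save('top5.npy',d2); cv2.imwrite('pics/top5.png',im2)
f=5; u0,v0=130,110; a=cv2.resize(im[v0:v0+120,u0:u0+140],None,fx=f,fy=f,interpolation=cv2.INTER_CUBIC)
cv2.imwrite('pics/h5.png',a)
cv2.imwrite('pics/h5t.png',cv2.resize(im2[90:210,110:250],None,fx=5,fy=5,interpolation=cv2.INTER_CUBIC))
print(manip.get_state())
print(finder.spot_point('side','cover_edge')[:2])
E
```

```text
{'clock': 11.625, 'joint_pos': array([-0.18,  0.38,  1.5 , -0.  ,  1.26, -1.94]), 'joint_velocities': array([-0.  ,  0.03,  0.03,  0.  , -0.01, -0.  ]), 'tau': array([  0.1 , -46.11, -26.76,   0.  ,   0.04,  -0.  ]), 'eef_pos': array([0.54, 0.02, 0.19]), 'tool_rot': array([-0.29,  3.13, -0.  ]), 'contact_force': array([-0.11, -0.49, -0.27]), 'torque': array([-0.03, -0.05,  0.01]), 'grip_width': 0.05063305129567239}
[{'pixel': [146.3, 169.0], 'score': 0.94}, {'pixel': [264.0, 175.9], 'score': 0.73}]
```

View pics/h5.png

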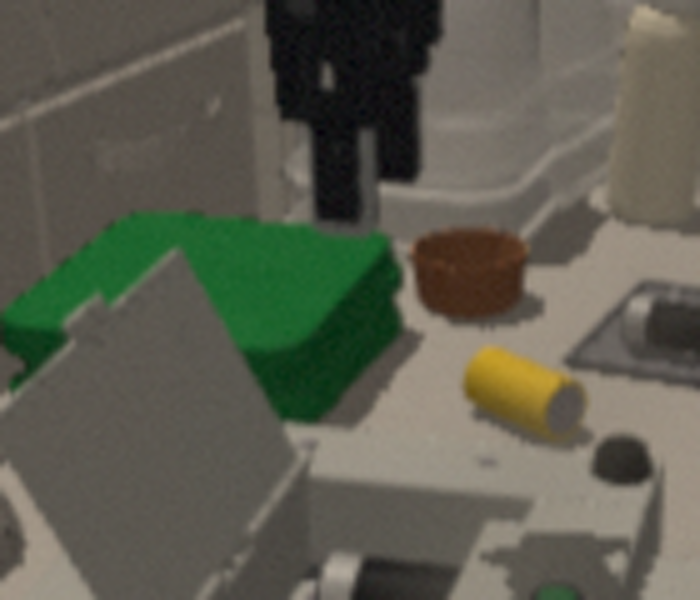

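View pics/h5t.png

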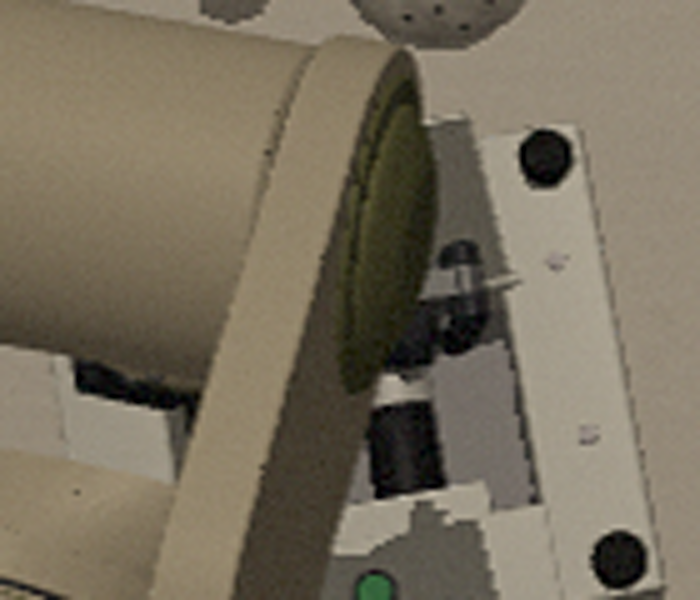

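```bash
python3 - <<'E'
from h import *
for ph in (1.8,1.85,1.9,1.95,2.0,2.05,2.1):
    print(ph,proj('side',sw(40.5-111*np.cos(ph),0,61.7+111*np.sin(ph))),sw(40.5-111*np.cos(ph),0,61.7+111*np.sin(ph))*1000)
d=np.load('top5.npy'); P=cloud('top',d); im=cv2.imread('pics/top5.png')
for v in range(164,190,2):
    q=P[v,186:196]; print(v,(q[:,2]*1000).round(0), im[v,190])
E
```

```text
1.8 [160.67 167.01] [613.66  53.61 169.8 ]
1.85 [157.9  167.48] [618.93  54.62 168.4 ]
1.9 [155.2  168.09] [624.13  55.61 166.74]
1.95 [152.57 168.84] [629.24  56.59 164.81]
2.0 [150.02 169.72] [634.26  57.54 162.63]
2.05 [147.56 170.73] [639.16  58.48 160.2 ]
2.1 [145.19 171.87] [643.93  59.39 157.52]
164 [414.  41.  52. 226. 224. 221. 220. 216. 203.  41.] [47 52 53]
166 [ 54.  57.  53.  54.  52. 202.  50.  51.  47.  43.] [123 136 144]
168 [54. 53. 52. 54. 54. 54. 50. 52. 46. 44.] [135 148 156]
170 [56. 54. 55. 54. 51. 53. 52. 50. 46. 46.] [84 91 99]
172 [53. 52. 54. 56. 52. 53. 52. 49. 46. 46.] [29 25 26]
174 [50. 54. 52. 52. 54. 52. 54. 49. 49. 48.] [29 33 37]
176 [51. 53. 52. 55. 50. 53. 53. 51. 51. 48.] [26 27 30]
178 [51. 53. 51. 52. 54. 54. 57. 53. 53. 49.] [35 36 41]
180 [50. 50. 51. 55. 52. 55. 53. 52. 51. 47.] [40 40 44]
182 [50. 50. 53. 53. 53. 55. 51. 52. 53. 50.] [31 38 41]
184 [47. 50. 52. 55. 52. 55. 54. 53. 51. 50.] [38 36 44]
186 [ 52.  50.  55. 920.  54.  55.  53.  53.  52.  49.] [32 34 33]
188 [50. 50. 51. 54. 54. 53. 54. 53. 60. 60.] [25 26 29]
```

```bash
cat > c.py <<'E'
import sys; from h import *
for a in sys.argv[1:]:
    x,z=map(float,a.split(',')); print(a, rel(sw(x,0,z),Rdown(TH)))
s=manip.get_state(); p=s['eef_pos']; v=(p[:2]-O)*1000; c,si=np.cos(TH),np.sin(TH)
print('scale',c*v[0]+si*v[1],-si*v[0]+c*v[1],p[2]*1000,s['clock'],s['contact_force'],s['grip_width'])
E
python3 c.py -9,260 125,240 125,135
```

```text
-9,260 [ -1.7   18.74 -67.45  -0.02  -0.01  -0.04]
125,240 [-135.71   18.85  -47.48   -0.02   -0.01   -0.04]
125,135 [-135.73   18.88   57.52   -0.02   -0.01   -0.04]
scale -10.734522745647924 -18.762043615753164 192.55428381677086 11.675 [ 0.78  1.   -0.54] 0.05079910846449554
```

Call:
servo_tool(motion="-2 10 -60 0 0 0; -45 19 -60 0 0 0; -100 19 -55 0 0 0; -136 19 -47 0 0 0; -136 19 -10 0 0 0", claw=0)

```text
clock: 12.3
eef_pos: [0.6741, 0.0652, 0.2009]
tool_rot: [-0.295, 3.127, -0.001]
contact_force: [-0.1, 0.3, -0.7]
grip_width: 0.0003
```

```bash
python3 c.py 125,135 110,135; python3 - <<'E'
from h import *
im,d=viewer.get_image('side')
f=4; u0,v0=80,80; cv2.imwrite('pics/k1.png',cv2.resize(im[v0:v0+150,u0:u0+190],None,fx=f,fy=f,interpolation=cv2.INTER_CUBIC))
E
```

```text
125,135 [ 2.38 -0.01 65.9  -0.03  0.06 -0.02]
110,135 [17.38 -0.02 65.88 -0.03  0.06 -0.02]
scale 127.30695651643227 0.05093091324896193 200.89936433584765 12.3 [-0.1   0.34 -0.65] 0.00029361765945246066
```

View pics/k1.png

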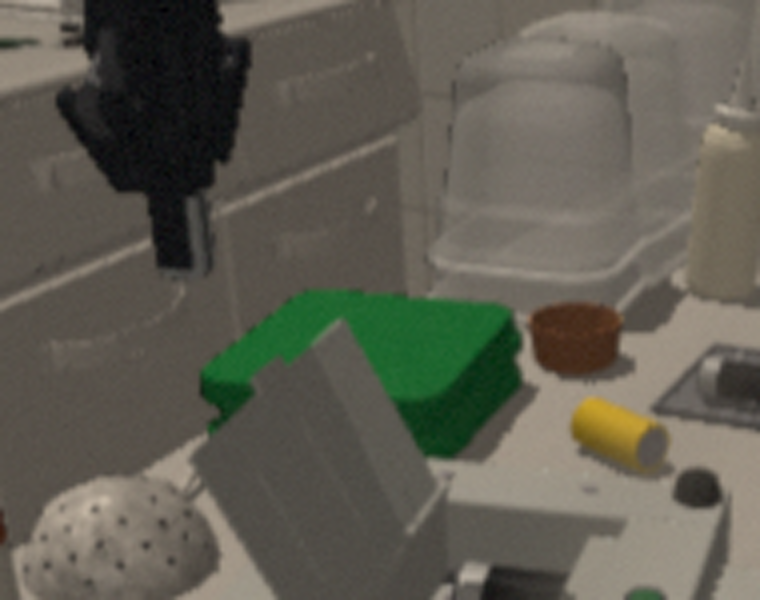

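Call:
servo_tool(motion="2 0 40 0 0 0; 2 0 62 0 0 0; 2 0 62 0 0 0; 10 0 60 0 0 0; 20 0 58 0 0 0")

```text
clock: 12.98
eef_pos: [0.6506, 0.0614, 0.1378]
tool_rot: [0.294, -3.12, -0.002]
contact_force: [1.1, 0.3, 1.9]
grip_width: 0.0003
```

```bash
python3 c.py 105,140 90,145 75,148 60,150 51,151
```

```text
105,140 [-1.52 -0.72 -2.2   0.1  -0.45 -0.02]
90,145 [13.52 -0.72 -7.08  0.1  -0.45 -0.02]
75,148 [28.54 -0.72 -9.96  0.1  -0.45 -0.02]
60,150 [ 43.56  -0.72 -11.85   0.1   -0.45  -0.02]
51,151 [ 52.57  -0.72 -12.78   0.1   -0.45  -0.02]
scale 103.46498569976556 0.7262245108854017 137.8163205612773 12.975 [1.12 0.27 1.94] 0.00029211011810826394
```

Call:
servo_tool(motion="13 -0.7 -6 0 0 0; 28 -0.7 -9 0 0 0; 43 -0.7 -11 0 0 0; 52 -0.7 -12 0 0 0; 52 -0.7 -12 0 0 0")

```text
clock: 13.6
eef_pos: [0.5995, 0.0509, 0.151]
tool_rot: [0.294, -3.121, -0.001]
contact_force: [1.0, 0.3, 0.1]
grip_width: 0.0001
```

```bash
python3 - <<'E'
from h import *
im,d=viewer.get_image('side')
f=4; u0,v0=80,80; cv2.imwrite('pics/k2.png',cv2.resize(im[v0:v0+150,u0:u0+190],None,fx=f,fy=f,interpolation=cv2.INTER_CUBIC))
for ph in (75,60,45,30,20,10,0):
    p=np.radians(ph); x=40.5-88*np.cos(p)+11; z=61.7+88*np.sin(p)+1; print(ph,x,z,rel(sw(x,0,z),Rdown(TH)))
E
python3 c.py
```

```text
75 28.723924030978175 147.70147271343802 [22.83  0.06  3.16  0.09 -0.41 -0.03]
60 7.499999999999993 138.9102355330306 [43.99  0.03 12.11  0.09 -0.41 -0.03]
45 -10.725396744416187 124.92539674441618 [62.12 -0.   26.22  0.09 -0.41 -0.03]
30 -24.710235533030612 106.69999999999999 [75.97 -0.04 44.55  0.09 -0.41 -0.03]
20 -31.192950629159938 92.79777261265885 [82.35 -0.06 58.49  0.09 -0.41 -0.03]
10 -35.16308226507431 77.98103963468986 [86.22 -0.09 73.34  0.09 -0.41 -0.03]
0 -36.5 62.7 [87.44 -0.11 88.63  0.09 -0.41 -0.03]
scale 51.578282527026154 -0.073014385917606 150.6999245198482 13.65 [-0.49 -0.38 -0.12] -0.00016894336049710706
```

View pics/k2.png

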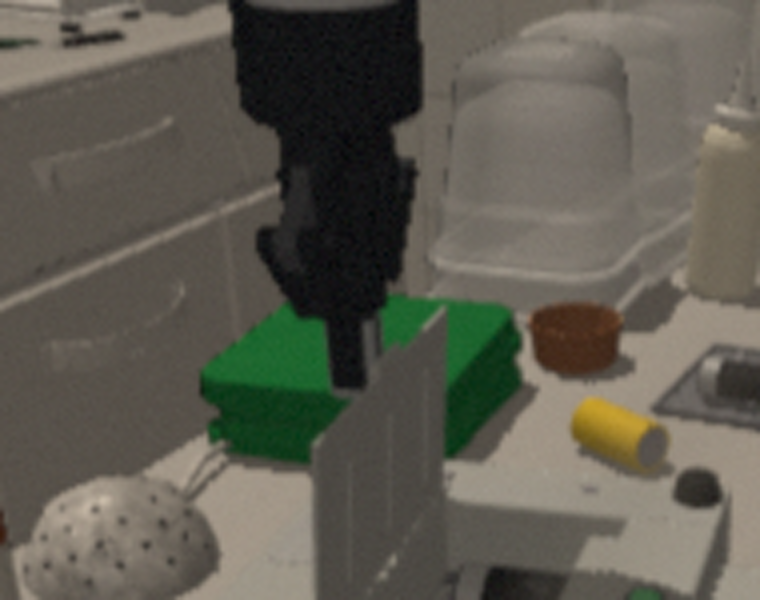

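Cover is about vertical, with the finger behind it at (350,380). I'll follow the arc down.

Call:
servo_tool(motion="12 0 0 0 -0.4 0; 23 0 3 0 -0.4 0; 34 0 7 0 -0.4 0; 44 0 12 0 -0.4 0; 53 0 19 0 -0.4 0")

```text
clock: 14.28
eef_pos: [0.5476, 0.041, 0.1319]
tool_rot: [-0.295, 3.127, 0.002]
contact_force: [0.4, 0.0, 0.7]
grip_width: -0.0001
```

```bash
cat > c2.py <<'E'
from h import *
for ph in (45,30,20,10,5,0):
    p=np.radians(ph); x=40.5-88*np.cos(p)+11; z=61.7+88*np.sin(p)+1; print(ph,x,z,rel(sw(x,0,z),Rdown(TH)))
E
python3 c2.py; python3 c.py
```

```text
45 -10.725396744416187 124.92539674441618 [ 9.23  0.04  7.01  0.08  0.02 -0.02]
30 -24.710235533030612 106.69999999999999 [23.23  0.01 25.23  0.08  0.02 -0.02]
20 -31.192950629159938 92.79777261265885 [29.71 -0.01 39.13  0.08  0.02 -0.02]
10 -35.16308226507431 77.98103963468986 [33.69 -0.03 53.95  0.08  0.02 -0.02]
5 -36.1651334320736 70.36970536179392 [34.7  -0.04 61.56  0.08  0.02 -0.02]
0 -36.5 62.7 [35.03 -0.05 69.23  0.08  0.02 -0.02]
scale -1.4934740562247621 -0.05671354549870722 131.9435886542266 14.275 [0.38 0.   0.72] -0.00011035690080740652
```

Call:
servo_tool(motion="9 0 7 0 0 0; 17 0 16 0 0 0; 23 0 25 0 0 0; 30 0 39 0 0 0; 34 0 54 0 0 0")

```text
clock: 14.9
eef_pos: [0.5138, 0.0346, 0.0772]
tool_rot: [-0.295, 3.127, 0.002]
contact_force: [0.9, -0.5, 0.6]
grip_width: 0.0001
```

```bash
python3 c2.py; python3 c.py; python3 - <<'E'
from h import *
im,d=viewer.get_image('side')
f=4; u0,v0=80,110; cv2.imwrite('pics/k3.png',cv2.resize(im[v0:v0+150,u0:u0+190],None,fx=f,fy=f,interpolation=cv2.INTER_CUBIC))
E
```

```text
45 -10.725396744416187 124.92539674441618 [-25.19   0.05 -47.68   0.08   0.02  -0.03]
30 -24.710235533030612 106.69999999999999 [-11.2    0.02 -29.46   0.08   0.02  -0.03]
20 -31.192950629159938 92.79777261265885 [ -4.71  -0.   -15.56   0.08   0.02  -0.03]
10 -35.16308226507431 77.98103963468986 [-0.73 -0.03 -0.75  0.08  0.02 -0.03]
5 -36.1651334320736 70.36970536179392 [ 0.27 -0.04  6.86  0.08  0.02 -0.03]
0 -36.5 62.7 [ 0.61 -0.05 14.53  0.08  0.02 -0.03]
scale -35.89715600474628 0.026761763129480087 77.23101912909117 14.9 [ 0.86 -0.46  0.6 ] 0.00014075593743895302
```

View pics/k3.png

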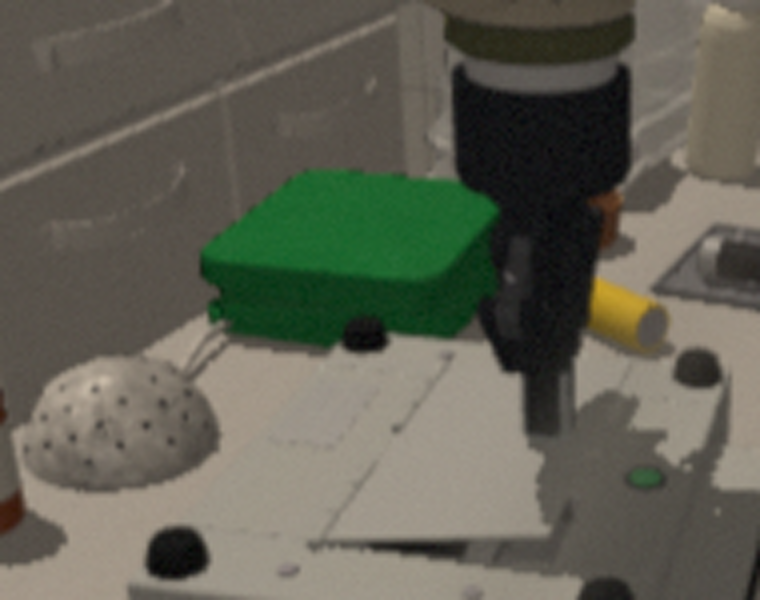

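Nearly shut. I'll press it down gently.

Call:
servo_tool(motion="0.5 0 7 0 0 0; 0.5 0 12 0 0 0; 0.5 0 14.5 0 0 0; 0.5 0 15 0 0 0")

```text
clock: 15.45
eef_pos: [0.5121, 0.0346, 0.0627]
tool_rot: [0.295, -3.125, -0.003]
contact_force: [-13.2, 0.1, 32.0]
grip_width: 0.0001
```

```bash
python3 c.py
```

```text
scale -37.64840556028986 0.3601044701519811 62.72529463827244 15.45 [-13.25   0.06  31.99] 0.0001469569412342381
```

Call:
servo_tool(motion="-1 0 -10 0 0 0; -1 0 -50 0 0 0; 0 0 -110 0 0 0; 0 0 -150 0 0 0; 0 0 -150 0 0 0")

```text
clock: 16.08
eef_pos: [0.5139, 0.0343, 0.2158]
tool_rot: [-0.296, 3.124, 0.0]
contact_force: [-0.2, -0.4, -0.3]
grip_width: 0.0002
```

Call:
servo_tool(motion="30 -60 0 0 0 0; 60 -120 0 0 0 0; 90 -180 0 0 0 0; 90 -200 0 0 0 0; 90 -200 0 0 0 0")

```text
clock: 16.7
eef_pos: [0.4624, -0.1807, 0.2143]
tool_rot: [-0.291, 3.126, 0.002]
contact_force: [-0.3, 0.8, 0.2]
grip_width: 0.0001
```

```bash
python3 - <<'E'
from h import *
im,d=viewer.get_image('side'); im2,d2=viewer.get_image('top')
f=5; u0,v0=120,180; cv2.imwrite('pics/m1.png',cv2.resize(im[v0:v0+110,u0:u0+150],None,fx=f,fy=f,interpolation=cv2.INTER_CUBIC))
cv2.imwrite('pics/m2.png',cv2.resize(im2[90:260,100:400],None,fx=2.6,fy=2.6,interpolation=cv2.INTER_CUBIC))
P=cloud('top',d2)
for x in (30,10,-10,-30,-50,-60,-75,-85):
    r=[]
    for y in (-60,-40,40,60):
        u=np.round(proj('top',sw(x,y,63))).astype(int); r.append(np.median(P[u[1]-2:u[1]+3,u[0]-2:u[0]+3,2])*1000)
    print(x,np.array(r))
print(finder.spot_point('side','cover_edge')[:2], proj('side',sw(40.5-111,0,61.7)), proj('side',sw(40.5-111*np.cos(.1),0,61.7+111*np.sin(.1))))
s=manip.get_state(); print(s['clock'],s['eef_pos'],s['contact_force'])
E
```

```text
30 [63.05 62.89 62.42 62.17]
10 [62.29 62.43 62.97 62.39]
-10 [62.18 62.08 62.33 62.44]
-30 [62.8  62.44 62.53 62.14]
-50 [62.38 62.8  62.23 63.06]
-60 [61.64 61.42 61.26 62.22]
-75 [59.59 59.02 59.16 58.84]
-85 [59.47 60.03 59.22 59.68]
[{'pixel': [233.9, 228.2], 'score': 0.59}] [234.74 226.93] [234.45 221.77]
16.85 [ 0.46 -0.18  0.21] [0.1  0.16 0.7 ]
```

View pics/m1.png

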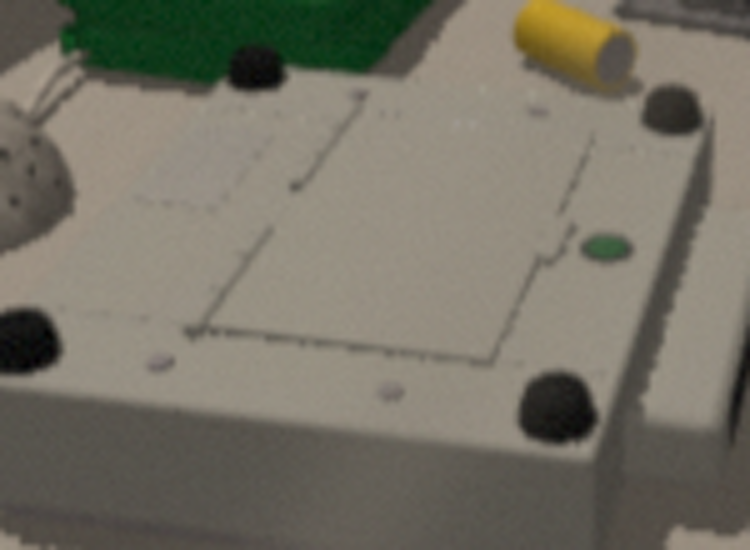

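View pics/m2.png

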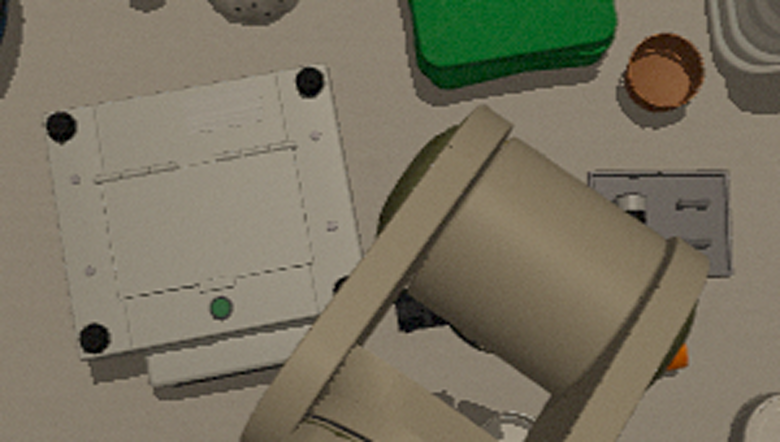

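The pictures show the cover flat on the rim: its surface reads level at about 62.5 mm from hinge to free edge, and the tab is at its shut pixel. The arm is clear of everything, so I'm handing in.

```bash
python3 -c "
from h import *
print(manip.finish_job())"
```

```text
the job is handed in; nothing more can be done
None
```

The large cell is seated in the empty bay and the cover is shut. I handed the job in at about 16.9 s of the 53 s allowed; no verdict is reported.

**What I did:** I took the large cell from the rack and slid it in under the lip at 28°. The spring pushed back with about 6–10 N. I tipped the cell level in front of the fixed contact, eased it forward against the contact and let go. I then swung the cover shut with the closed fingers.

**Last checks:**
- **Cell:** with the gripper away and the cover still open, its top measured level at about 53 mm, as expected when seated. I could not see it after the cover closed. How far the spring is pressed back was not measured directly, only judged from the forces and the geometry.
- **Cover:** it lies flat, at about 62.5 mm all over. The tab was found about 1.5 px from its calculated shut position.
- **Robot:** it was clear of everything, with the force reading near zero.
- **Left alone:** I never touched the thin cell or the ramekins. The brown ramekin and the thin cell looked in place in the last picture. The arm partly hid the thin cell and the white ramekin, and I did not measure either.

**What disagreed:**
- The finger opening on the cell read 31 mm instead of 33 mm.
- My bay position was about 1 mm off sideways, and the saddles took up the difference.
- The final push on the cover peaked at about 32 N downward and 13 N sideways on the fingertips. That was higher than I meant, but under the limits.

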